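# Hook a fallen rosette out from under a clamped window guard

## Task

A bronze ring rosette has dropped out of the lattice window guard and lies on the bench beneath it. Take the draw hook from its rest, reach it under the guard's low front edge, hook the rosette and draw it right out in front of the guard, keeping fingers off the rosette while it is under the guard. Lay the hook back in its rest, then set the rosette down flat, not dropped, in the empty bay of the parts tray; do not bang the guard, and leave the packing block, the balusters and the other things on the bench where they are.

Things in the scene. Friction and masses are not known exactly. Their poses are not given: they have to be found in the camera images.
- guard: Window guard: aged-bronze lattice panel 460 x 350 mm, 20 mm thick, clamped aslant on two wooden trestles, fixed. Origin on the bench straight below the middle of its low front edge; x runs along that edge, y level in under the panel (away from the open bench), z up. Trestles stand at x = -235 to -195 and 195 to 235 mm, y = -30 to 370 mm: the opening between them is 390 mm wide.
- guard_edge (a point): Underside of the panel's front edge at its middle, 100 mm above the bench (front face leans out 9 mm to -y); axes as the guard's. The underside rises from here at 25 degrees with y. One cell of the lattice lacks its ring.
- rosette_center (a point): Centre (half-way up) of the fallen rosette: a flat bronze ring, outside diameter 86 mm, hole diameter 60 mm, 18 mm high, with four round stubs 14 mm thick out to 100 mm across, along its own x and y axes; about 0.36 kg. It lies flat on the bench under the guard, 145 to 185 mm in from the front edge.
- block: Wooden packing block 80 (its x) x 40 (its y) x 35 mm high, loose on the bench under the guard just inside the front edge, in front of the rosette; origin at the centre of its underside. Leave it alone.
- hook_grip (a point): Balance point on the axis of the draw hook's wooden handle. Handle 24 x 24 mm, from 80 mm behind (-x) to 40 mm ahead (+x) of it; then an 8 mm round steel rod along +x, bent straight down (-z) 255 mm ahead to a tip 50 mm below the axis. Overall 339 mm, 0.2 kg. In its rest the axis is level, 60 mm above the bench, and the bent end hangs down.
- hook_tip (a point): Lowest point of the draw hook's bent end: 255 mm along +x and 50 mm along -z from hook_grip; same axes.
- rest_seat (a point): Where hook_grip sits with the hook in its wooden rest (fixed): 60 mm above the bench, x along the hook to its bent end. Two notched uprights 16 mm thick, 64 mm wide, to 82 mm above the bench: 50 mm behind this point (29 mm notch for the handle) and 170 mm ahead (14 mm notch for the rod), flared upwards, on a base 10 mm high; nothing between them.
- rest_tip (a point): Where hook_tip is when the hook lies in its rest: 255 mm along x and 50 mm below rest_seat.
- tray: Aluminium parts tray 250 (x) x 170 (y) x 32 mm high, walls and floor 5 mm, fixed; origin at the centre of its underside. A wall across it at x = -40 mm parts a small bay with two balusters (-x) from the empty bay.
- tray_bay (a point): Centre of the empty bay's floor, 5 mm above the bench; the bay measures 157 (x) x 160 (y) mm inside.
- baluster_a: Bronze baluster 120 x 22 x 22 mm lying in the tray's small bay, along the tray's y. Leave it alone.
- baluster_b: A second such baluster beside it. Leave it alone.
- wire_brush: Wire brush with a wooden back, 200 x 28 x 36 mm high, lying; origin below its middle. Leave it alone.
- screwdriver: Screwdriver lying on the bench, 200 mm long along its x, 26 mm thick; origin below its middle. Leave it alone.
- wax_tin: Steel tin, 72 mm across, 60 mm tall, standing; origin under its centre. Leave it alone.
- wrench: Flat steel wrench lying on the bench, 180 mm long along its x, under 10 mm thick; origin below its middle. Leave it alone.
There are look-alikes about, which are no part of the job. Leave any orange look-alike of the part that bears rosette_center alone.

How it is judged:
On the way, in this order (a step that is already met when the one before it is completed fails the run):
1. the hook, held in the fingers, is drawing the rosette while it is still under the guard (contact force between hook and rosette above 0.1 N and contact force between the fingers and hook above 0.5 N and distance of rosette_center from where it was at the start of the episode above 0.015 m and y of rosette_center in the frame of guard above 0.02 m), for 0.05 s.
2. the rosette lies on the bench wholly in front of the guard's front edge (y of rosette_center in the frame of guard below -0.055 m and height (world z) of rosette_center below 0.02 m), for 0.2 s.
3. the hook lies in its rest again, let go (distance between hook_grip and rest_seat below 0.02 m and distance between hook_tip and rest_tip below 0.03 m and contact force between the fingers and hook below 0.1 N and y of rosette_center in the frame of guard below -0.045 m), for 0.2 s.
4. the rosette is low inside the tray's empty bay, still in the fingers (horizontal distance between rosette_center and tray_bay below 0.05 m and height (world z) of rosette_center below 0.03 m and contact force between the fingers and rosette above 0.3 N), for 0.05 s.
At the end, for the whole second after the job is handed in: The rosette lies still and flat (within 0.1 rad) on the floor of the tray's empty bay, its centre within 45 mm of the bay's centre (anywhere flat inside the bay), and the hook lies still in both notches of its rest, its handle point within 20 mm and its tip within 30 mm of where they belong (horizontal distance between rosette_center and tray_bay below 0.045 m and height (world z) of rosette_center below 0.02 m and angle between the z axis of rosette_center and the z axis of tray, either way round below 0.1 rad and linear speed of each of rosette, hook below 0.02 m/s and distance between hook_grip and rest_seat below 0.02 m and distance between hook_tip and rest_tip below 0.03 m); the robot touches nothing.
It fails at once if the fingers or arm touch the rosette while it is under the guard (y of rosette_center in the frame of guard above -0.03 m and x of rosette_center in the frame of guard between -0.25 and 0.25 m and contact force between any of the fingers, the arm and rosette above 0.3 N).
It fails at once if the guard is struck or pushed with more than 20 N (contact force between guard and anything else above 20 N).
It fails at once if a bystander is shifted by more than 25 mm (distance of any of block, baluster_a, baluster_b, wire_brush, screwdriver, wrench, wax_tin from where it was at the start of the episode above 0.025 m).
It also fails if it takes over 72 s, if anything falls off the work surface, if the arm or the gripper's body presses on something with over 40 N, if the wrist force passes 120 N, or if a joint passes its speed limit or range.

## Robot

A 6-joint arm with a two-finger parallel gripper is mounted at the origin on the work surface. World frame = base frame: x ahead of the robot, y to its left, z up, the work surface at z = 0. Lengths are in m, angles in rad, forces in N, time in s.
With the tool pointing down it reaches from about 0.35 to 0.975 m from the base axis. Payload 4.9 kg.
Tool frame: the origin (TCP) lies on the centre line of the jaws, within the pads' length; the fingertips stand 14 mm ahead of it and the grasp point (between the pads) lies 5 mm behind it; x points along the fingers, z is the direction in which the jaws open and shut, and the axes are right-handed (so a half turn about x gives the same grasp; the last joint's range is limited). The gripper opens to 85 mm and grips with 20 to 120 N. Pads are 22 mm wide; open, the fingers measure 114 mm over their backs; the gripper's body (76 mm by 85 mm) begins 54 mm behind the grasp point. The pads swing forward as they close: fully open they stand 13 mm farther back than shut.
Start: joints at [-1.421, 0.053, 1.613, -0, 1.476, -0.119], TCP at [0.166, -0.603, 0.209] pointing down, gripper open.
Joint ranges: [-3.01, 3.01], [-1.01, 2.22], [0.06, 2.58], [-1.02, 4.17], [0.09, 2.62], [-3.14, 3.14]. Speed limits (rad/s): [2.57, 2.57, 3.14, 3.14, 3.14, 3.14].

## Interface

Orientations are given as a rotation vector (axis times angle).
In Python, from station import ctrl gives the robot as it stands.
- The arm moves only by the tool move_arm, never from a script. Its argument "increments" is a list that holds one entry, the list of rows, each a list of 4 numbers: the shift along the tool's x, y, z in units of 25 cm (1.0 is 25 cm), then the turn about the tool's x in units of 90 degrees (1.0 is 90 degrees). A call has 1 to 20 rows; each row shifts and turns the commanded pose from where the row before left it, along the tool's axes as they then stand; what a row does not reach is not made up. A row lasts 1/12 s, in which the tool goes at most 41.7 mm and 7.16 degrees, less where a joint would pass 70% of its speed; a pose out of reach is approached as far as the arm can. A call with a number of a shift or a turn outside -1 to 1 is refused whole. A call with a gripper value outside its range is refused whole. "gripper" is the closure, from 0 (fully open) to 1 (shut), set as the call begins (left out, the last holds). The fingers move at their own pace and stop on an object; "squeeze" is the grip in N (left out, the last holds). Time passes only in rows, so rows that do not move let the fingers close. It gives the time, the measured TCP pose, the force and the opening at its end, in the units of the state.
- ctrl.get_obs(): the state, without advancing time (a new reading comes with each control period).
- ctrl.get_image(name): name is "scene" or "top" or "wrist"; returns a dict with "pixels" (420x560x3 uint8, red, green, blue), "depth" (420x560 float32, m along the optical axis (not along the pixel's ray), 0 where there is no reading), "K" (3x3 intrinsics, pixels), "extrinsics" (4x4, takes a point from camera to world coordinates); the wrist camera has in their place "tool_from_camera" (4x4, takes a point from camera to tool coordinates, whose origin is the TCP and whose axes are the tool frame's). Camera axes: x right, y up, looking along -z (the intrinsics and any distortion apply to the point x, -y, -z); pixel columns grow to the right and rows downward; lengths in m; the calibration is good to about 2 mm. A picture is of the moment at which its call begins: read the wrist's pose just before it.
- ctrl.finish_job(): hands the job in, once; it reports no verdict.
Trained networks look in the newest picture that a camera, given by its name, has taken for a name from the list of things; names that differ only in an ending like _2 or _b are one class to them, and where a whole thing is asked for, a point or a joint stands for the part that bears it (a point fixed in the world has none). Each returns a list of dicts, best first, with "score" (0 to 1); they miss things now and then, are a little off and sometimes report something else, mostly with a low value. They report only what shows in the picture. A call takes as long as a camera call. They do not tell look-alikes from the thing itself.
- ctrl.trace(camera, target): "region" (420x560 bool, what is visible of it) and "pixel" ([row, column] in pixels, amid what is visible of it).
The state is a dict: "t": time; "q": joint angles; "dq": joint speeds; "effort": joint torques, N m; "tool_pos": TCP position; "tool_rot": TCP orientation; "contact_force": force on the tool from outside, world axes, zero at the start; "wrist_torque": the same for the moment, N m; "opening": finger opening in m.
Only numpy, scipy, OpenCV 4.12 (cv2) and the standard library are available. Lean on these libraries where they do the work, as an engineer would, in place of code of your own. Each camera call takes 0.05 s, during which the arm holds its last target. There are 200 camera calls.

## Working session

There is one attempt and no reset: what is moved stays moved. The work goes in short steps, Python scripts to look and compute and a tool call to move; the robot and the scene stay as the last step left them, time stands still between calls to the robot, and variables do not carry over. Pictures are saved under pics/ and viewed, about 8 in all and at most 12, crops included, and the job is handed in when it is done.

Besides the shell and the picture viewer there is one more tool, called after "Call:" by a JSON object that holds its "method" and its "body", one argument or row to a line. move_arm: Moves the arm, as the interface text tells. Shifts and turns lie within -1 to 1; 1 stands for 25 cm of shift or 90 degrees of turn. Its arguments: {"type":"object","properties":{"increments":{"type":"array","items":{"type":"array","items":{"type":"array","items":{"type":"number","minimum":-1,"maximum":1}}}},"gripper":{"type":"number"},"squeeze":{"type":"number"}},"required":["increments"]}

```bash
mkdir -p pics; cat > h.py <<'E'
import numpy as np,cv2
from station import ctrl
from scipy.spatial.transform import Rotation as R
def cam(n):
    o=ctrl.get_obs(); d=ctrl.get_image(n)
    if 'extrinsics' in d: T=np.array(d['extrinsics'])
    else:
        W=np.eye(4);W[:3,:3]=R.from_rotvec(o['tool_rot']).as_matrix();W[:3,3]=o['tool_pos'];T=W@np.array(d['tool_from_camera'])
    K=np.array(d['K']);h,w=d['depth'].shape;c,r=np.meshgrid(np.arange(w),np.arange(h));z=d['depth']
    P=np.stack([(c-K[0,2])/K[0,0]*z,-(r-K[1,2])/K[1,1]*z,-z],-1)
    return d,P@T[:3,:3].T+T[:3,3],T
def save(d,f): cv2.imwrite('pics/'+f,cv2.cvtColor(d['pixels'],cv2.COLOR_RGB2BGR))
E
python3 - <<'E'
from h import *
o=ctrl.get_obs();print(o['tool_pos'],R.from_rotvec(o['tool_rot']).as_matrix().round(3).tolist(),o['opening'])
for n in ['top','scene']:
    d,P,T=cam(n);save(d,n+'.png');print(n,T.round(3).tolist(),'dist' in str(d.keys()))
    for t in ['guard','rosette_center','block','hook_grip','hook_tip','tray','tray_bay','baluster_a','rest_seat','wire_brush','screwdriver','wax_tin','wrench']:
        for r in ctrl.trace(n,t)[:3]:
            m=r['region'];p=P[m&(d['depth']>0)]
            if len(p): print(t,round(r['score'],2),np.round(r['pixel']),m.sum(),np.median(p,0).round(3),np.percentile(p,2,axis=0).round(3),np.percentile(p,98,axis=0).round(3))
E
```

```text
[ 0.16587907 -0.60189458  0.20727353] [[-0.0, 0.964, 0.266], [0.002, 0.266, -0.964], [-1.0, 0.0, -0.002]] 0.08518783146254068
top [[0.007, 0.999, -0.054, 0.399], [-1.0, 0.007, -0.002, 0.023], [-0.001, 0.054, 0.999, 1.332], [0.0, 0.0, 0.0, 1.0]] False
guard 0.66 [146.  77.] 14882 [0.61  0.509 0.182] [0.333 0.304 0.003] [0.796 0.635 0.266]
guard 0.31 [244. 431.] 286 [ 0.369 -0.434  0.025] [ 0.358 -0.493  0.008] [ 0.38  -0.377  0.031]
rosette_center 0.93 [317. 169.] 388 [0.165 0.306 0.018] [0.129 0.264 0.009] [0.209 0.347 0.024]
rosette_center 0.72 [134. 411.] 594 [ 0.682 -0.363  0.059] [ 0.653 -0.399  0.009] [ 0.715 -0.336  0.065]
rosette_center 0.68 [177. 258.] 447 [0.585 0.078 0.018] [ 0.544  0.035 -0.001] [0.631 0.12  0.025]
block 0.7 [174. 158.] 144 [0.554 0.36  0.035] [0.524 0.328 0.015] [0.6   0.369 0.041]
hook_grip 0.64 [195. 360.] 502 [ 0.5   -0.218  0.07 ] [ 0.43  -0.238  0.031] [ 0.747 -0.201  0.077]
hook_grip 0.43 [171. 356.] 1909 [ 0.579 -0.209  0.011] [ 0.423 -0.256  0.004] [ 0.699 -0.177  0.079]
hook_tip 0.92 [186. 358.] 643 [ 0.52  -0.216  0.069] [ 0.43  -0.234  0.051] [
[... 2075 characters left out ...]
.349  0.035]
baluster_a 0.67 [120. 222.] 159 [ 0.408 -0.438  0.025] [ 0.391 -0.492  0.007] [ 0.416 -0.368  0.032]
baluster_a 0.59 [120. 230.] 219 [ 0.372 -0.431  0.023] [ 0.357 -0.497  0.006] [ 0.382 -0.377  0.031]
rest_seat 0.74 [187. 203.] 1898 [ 0.584 -0.207  0.011] [ 0.426 -0.247  0.003] [ 0.7   -0.176  0.078]
wire_brush 0.71 [286. 174.] 813 [0.785 0.026 0.036] [ 0.757 -0.078  0.006] [0.811 0.109 0.041]
screwdriver 0.63 [224. 230.] 327 [ 0.581 -0.069  0.022] [ 0.531 -0.085 -0.002] [ 0.636 -0.061  0.029]
wax_tin 0.6 [167. 150.] 644 [ 0.689 -0.355  0.053] [ 0.655 -0.402  0.001] [ 0.721 -0.336  0.064]
wrench 0.61 [223. 291.] 338 [0.427 0.016 0.007] [ 0.407 -0.09  -0.001] [0.452 0.076 0.013]
```

View pics/top.png

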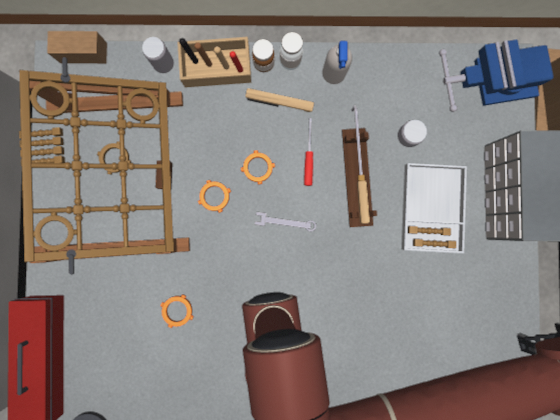

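View pics/scene.png

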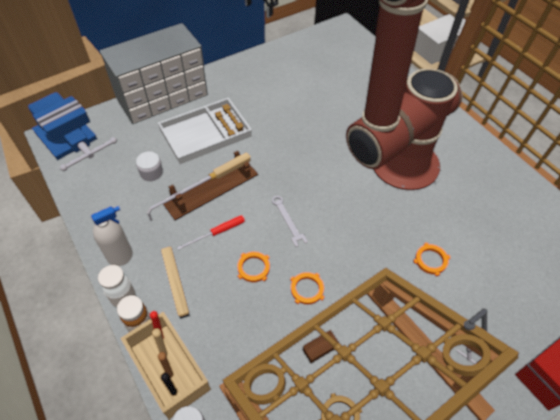

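The top view shows the guard at the left, with its front edge at column ~168. The block is at (175,160) under that edge, and a bronze ring lies under the lattice at (157,112). The hook is in its rest at (175,358), the tray at (205,434).

Rosette candidates are the orange rings at (167,258), (197,214) and (311,177), and the bronze ring at (157,112). Only the last is bronze, under the guard and behind the block, so it fits the description. I'll confirm that in a crop and fit poses.

```bash
python3 - <<'E'
from h import *
from scipy.optimize import least_squares
D={n:cam(n) for n in ['top','scene']}
def pts(t,n,k=0,f=lambda p:p[:,2]>-1):
    r=ctrl.trace(n,t)
    m=r[k]['region']&(D[n][0]['depth']>0);p=D[n][1][m];return p[f(p)]
# guard edge
for n in D:
    g=pts('guard',n,0); g=g[g[:,2]>.08]
    xs=np.arange(.36,.77,.02);E=[]
    for x in xs:
        s=g[abs(g[:,0]-x)<.01]
        if len(s)>5: E.append([x,np.percentile(s[:,1],2),s[:,2].min()])
    E=np.array(E);
    c=np.polyfit(E[:,0],E[:,1],1);print(n,'edge y=',c,'res',np.std(E[:,1]-np.polyval(c,E[:,0])),'x range',g[:,0].min(),g[:,0].max(),np.median(E[:,2]))
    # low stuff under guard
    d,P,T=D[n]; m=(P[...,2]>.009)&(P[...,2]<.026)&(P[...,0]>.45)&(P[...,0]<.72)&(P[...,1]>.39)&(P[...,1]<.58)&(d['depth']>0)
    q=P[m]; f=least_squares(lambda v:np.hypot(q[:,0]-v[0],q[:,1]-v[1])-.0365,[.6,.48],loss='soft_l1',f_scale=.005);print('ring',len(q),f.x,f.cost, np.percentile(q,[2,98],axis=0).round(3).tolist())
    q=P[(P[...,2]>.028)&(P[...,2]<.042)&(P[...,0]>.45)&(P[...,0]<.68)&(P[...,1]>.31)&(P[...,1]<.42)&(d['depth']>0)]
    r=cv2.minAreaRect((q[:,:2]*1000).astype(np.float32));print('block',len(q),r,np.percentile(q,[2,98],axis=0).round(3).tolist())
    # hook
    q=P[(P[...,2]>.055)&(P[...,2]<.08)&(P[...,0]>.40)&(P[...,0]<.80)&(P[...,1]>-.27)&(P[...,1]<-.16)&(d['depth']>0)]
    h=q[q[:,0]<.53]; rr=q[(q[:,0]>.6)]
    print('handle',len(h),np.median(h,0),'xmin',h[:,0].min(),'rod',np.polyfit(rr[:,0],rr[:,1],1),'xmax',rr[:,0].max(),np.median(rr[:,2]))
    for x in np.arange(.42,.78,.02):
        s=q[abs(q[:,0]-x)<.01]
        if len(s): print(round(x,2),s[:,1:].mean(0).round(4),np.ptp(s[:,1]).round(3),end=';')
    print()
    q=P[(P[...,2]>.026)&(P[...,2]<.04)&(P[...,0]>.32)&(P[...,0]<.63)&(P[...,1]>-.55)&(P[...,1]<-.32)&(d['depth']>0)]
    print('tray',cv2.minAreaRect((q[:,:2]*1000).astype(np.float32)))
a=cv2.resize(D['top'][0]['pixels'][95:235,60:260],(760,532),interpolation=cv2.INTER_CUBIC)[:, :]
b=D['scene'][0]['pixels'][280:420,240:500]
b=cv2.resize(b,(650,350),interpolation=cv2.INTER_CUBIC)
a=cv2.resize(D['top'][0]['pixels'][130:215,60:220],(650,345),interpolation=cv2.INTER_CUBIC)
cv2.imwrite('pics/crop.png',cv2.cvtColor(cv2.resize(np.vstack([a,b]),(560,598)),cv2.COLOR_RGB2BGR))
E
```

```text
top edge y= [0.06559722 0.27502646] res 0.0018426711087620189 x range 0.2957166399975766 0.8237396519120462 0.11178894862035049
ring 277 [0.6118264  0.49640636] 0.0055785965119024596 [[0.566, 0.45, 0.009], [0.658, 0.543, 0.024]]
block 141 ((563.0902709960938, 348.6503601074219), (40.78853225708008, 78.82302856445312), 88.0170669555664) [[0.524, 0.329, 0.031], [0.602, 0.369, 0.04]]
handle 423 [ 0.46599868 -0.22236106  0.07141245] xmin 0.4270161089659135 rod [ 0.07291285 -0.25703213] xmax 0.7578502764699078 0.06400285655447036
0.42 [-0.225   0.0708] 0.021;0.44 [-0.2244  0.0709] 0.067;0.46 [-0.227   0.0701] 0.068;0.48 [-0.2216  0.0711] 0.025;0.5 [-0.2203  0.0715] 0.022;0.52 [-0.2188  0.07  ] 0.024;0.54 [-0.2176  0.0707] 0.023;0.56 [-0.2159  0.0669] 0.017;0.58 [-0.2154  0.0641] 0.009;0.6 [-0.2135  0.0642] 0.007;0.62 [-0.2117  0.0641] 0.01;0.64 [-0.2108  0.0637] 0.006;0.66 [-0.2069  0.0665] 0.062;0.68 [-0.21    0.0669] 0.057;0.7 [-0.2049  0.0659] 0.007;0.72 [-0.2044  0.0635] 0.01;0.74 [-0.2029  0.0631] 0.006;0.76 [-0.201   0.0572] 0.006;
tray ((472.1778869628906, -436.1773986816406), (173
[... 512 characters left out ...]
5 rod [ 0.0659454  -0.25272627] xmax 0.7565423615359013 0.06382981731612003
0.42 [-0.2231  0.0671] 0.023;0.44 [-0.2229  0.0702] 0.069;0.46 [-0.2248  0.0691] 0.066;0.48 [-0.22    0.0684] 0.025;0.5 [-0.2183  0.0691] 0.028;0.52 [-0.217   0.0688] 0.028;0.54 [-0.216   0.0683] 0.027;0.56 [-0.216   0.0649] 0.016;0.58 [-0.2152  0.0634] 0.01;0.6 [-0.2141  0.063 ] 0.008;0.62 [-0.2126  0.0625] 0.011;0.64 [-0.2104  0.0638] 0.009;0.66 [-0.2052  0.0678] 0.057;0.68 [-0.2116  0.0672] 0.058;0.7 [-0.2062  0.0633] 0.007;0.72 [-0.2053  0.0618] 0.009;0.74 [-0.203   0.0622] 0.013;0.76 [-0.2014  0.0592] 0.006;
tray ((470.1536865234375, -437.7890930175781), (180.1022186279297, 251.7730712890625), 87.20127868652344)
```

View pics/crop.png

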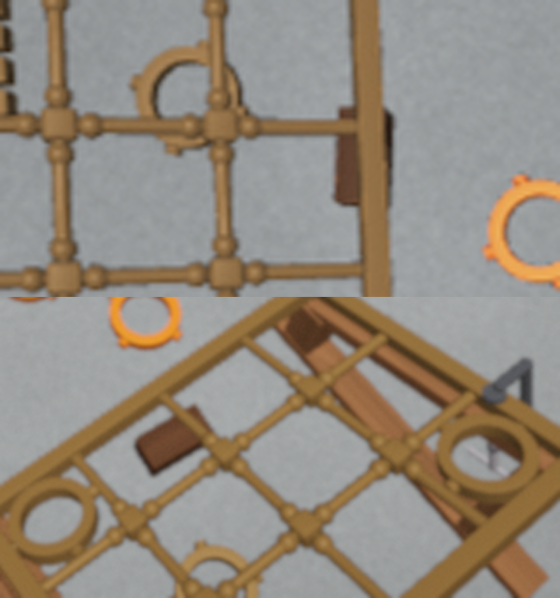

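The crop confirms the bronze ring under the lattice behind the dark block, at world (0.612, 0.496). Both cameras agree to 1 mm. Next I move over the hook handle.

Call:
{"method": "move_arm", "body": {
  "increments": [
    [[0.014,0.105,-0.07,0],[0.014,0.105,-0.07,0],[0.014,0.105,-0.07,0],[0.014,0.105,-0.07,0],[0.014,0.105,-0.07,0],[0.014,0.105,-0.07,0],[0.014,0.105,-0.07,0],[0.014,0.105,-0.07,0],[0.014,0.105,-0.07,0],[0.014,0.105,-0.07,0],[0.014,0.105,-0.07,0],[0.014,0.105,-0.07,0],[0.014,0.105,-0.07,0],[0.014,0.105,-0.07,0],[0.014,0.105,-0.07,0],[0.014,0.105,-0.07,0],[0,0,0,0.064],[0,0,0,0.064],[0,0,0,0],[0,0,0,0]]
  ],
  "gripper": 0,
  "squeeze": 60
}}

```text
t: 3.27
tool_pos: [0.4966, -0.221, 0.1525]
tool_rot: [1.157, 1.242, -1.157]
contact_force: [-0.5, 0.4, -0.3]
opening: 0.0859
```

```bash
cat >> h.py <<'E'
def go(p=None,yaw=None):
    """report pose; print tool-axis shift (units) at current yaw to TCP target p, and turn (units) to yaw (deg)"""
    o=ctrl.get_obs();M=R.from_rotvec(o['tool_rot']).as_matrix();y=np.degrees(np.arctan2(M[1,1],M[0,1]))
    print('t',round(o['t'],2),'pos',np.round(o['tool_pos'],4),'yaw',round(y,2),'tilt',M[:2,0].round(3),'open',round(o['opening'],4),'F',np.round(o['contact_force'],1))
    if p is not None: print('shift',((np.array(p)-o['tool_pos'])@M/.25).round(3))
    if yaw is not None: print('turn',round((y-yaw)/90,3))
E
python3 - <<'E'
from h import *
go([.495,-.220,.055],3.95)
d,P,T=cam('wrist');save(d,'w1.png');z=d['depth']
print(np.array(d['tool_from_camera']).round(3).tolist())
q=P[(z>0)&(P[...,2]>.062)&(P[...,2]<.08)&(P[...,0]>.40)&(P[...,0]<.80)&(P[...,1]>-.29)&(P[...,1]<-.15)]
for x in np.arange(.42,.78,.02):
    s=q[abs(q[:,0]-x)<.01]
    if len(s): print(round(x,2),s[:,1:].mean(0).round(4),np.ptp(s[:,1]).round(3),end=';')
E
```

```text
t 3.27 pos [ 0.4966 -0.221   0.1525] yaw 4.04 tilt [-0. -0.] open 0.0859 F [-0.5  0.4 -0.3]
shift [ 0.39  -0.006 -0.004]
turn 0.001
[[0.0, 0.269, -0.963, -0.165], [-0.0, 0.963, 0.269, 0.067], [1.0, 0.0, 0.0, -0.0], [0.0, 0.0, 0.0, 1.0]]
0.42 [-0.2274  0.0703] 0.022;0.44 [-0.2254  0.0703] 0.067;0.46 [-0.2282  0.0698] 0.067;0.48 [-0.2245  0.0705] 0.024;0.5 [-0.2232  0.0705] 0.025;0.52 [-0.2215  0.0706] 0.025;0.54 [-0.2202  0.0692] 0.024;0.56 [-0.2187  0.0658] 0.017;0.58 [-0.2169  0.063 ] 0.007;0.6 [-0.2153  0.063 ] 0.008;0.62 [-0.2137  0.063 ] 0.008;0.64 [-0.2127  0.063 ] 0.007;
```

Call:
{"method": "move_arm", "body": {
  "increments": [
    [[0.039,-0.0006,0,0],[0.039,-0.0006,0,0],[0.039,-0.0006,0,0],[0.039,-0.0006,0,0],[0.039,-0.0006,0,0],[0.039,-0.0006,0,0],[0.039,-0.0006,0,0],[0.039,-0.0006,0,0],[0.039,-0.0006,0,0],[0.039,-0.0006,0,0],[0,0,0,0],[0,0,0,0]]
  ]
}}

```text
t: 4.32
tool_pos: [0.4946, -0.2208, 0.0541]
tool_rot: [1.159, 1.242, -1.16]
contact_force: [-0.2, -0.1, -0.6]
opening: 0.0851
```

Call:
{"method": "move_arm", "body": {
  "increments": [
    [[0,0,0,0],[0,0,0,0],[0,0,0,0],[0,0,0,0],[0,0,0,0],[0,0,0,0],[0,0,0,0],[0,0,0,0],[0,0,0,0],[0,0,0,0]]
  ],
  "gripper": 1,
  "squeeze": 60
}}

```text
t: 5.15
tool_pos: [0.495, -0.2211, 0.055]
tool_rot: [1.159, 1.241, -1.159]
contact_force: [-0.3, 0.3, 0.5]
opening: -0.0004
```

```bash
python3 - <<'E'
from h import *
go()
d,P,T=cam('wrist');save(d,'w2.png');e,_,_=cam('scene')
a=cv2.resize(d['pixels'],(480,360));b=cv2.resize(e['pixels'][120:260,140:300],(320,280),interpolation=cv2.INTER_CUBIC);b=cv2.copyMakeBorder(b,0,80,0,0,0)
cv2.imwrite('pics/w2.png',cv2.cvtColor(np.hstack([a,b]),cv2.COLOR_RGB2BGR))
E
```

```text
t 5.15 pos [ 0.495  -0.2211  0.055 ] yaw 3.88 tilt [-0.  0.] open -0.0004 F [-0.3  0.3  0.5]
```

View pics/w2.png

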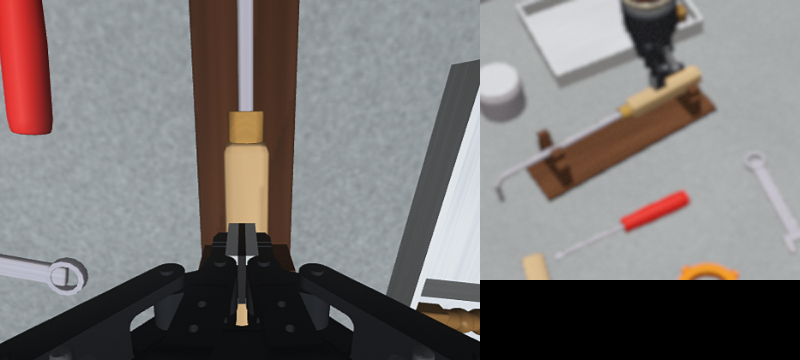

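```bash
python3 - <<'E'
from h import *
d,P,T=cam('wrist')
for r in [250,258,262,266,270,275,280,290,300,310,330,350,370]:
    print(r,[P[r,c].round(3).tolist() for c in (262,272,280,288,300)])
q=ctrl.trace('wrist','hook_grip')
for r in q:print(r['score'],r['pixel'])
E
```

```text
250 [[0.503, -0.211, 0.066], [0.506, -0.216, 0.071], [0.506, -0.219, 0.072], [0.506, -0.223, 0.071], [0.507, -0.229, 0.072]]
258 [[0.499, -0.211, 0.066], [0.501, -0.216, 0.071], [0.502, -0.22, 0.071], [0.502, -0.223, 0.072], [0.503, -0.229, 0.071]]
262 [[0.497, -0.211, 0.066], [0.505, -0.216, 0.083], [0.505, -0.22, 0.082], [0.505, -0.223, 0.084], [0.501, -0.229, 0.072]]
266 [[0.47, -0.21, 0.009], [0.505, -0.216, 0.087], [0.505, -0.22, 0.087], [0.505, -0.223, 0.088], [0.498, -0.229, 0.071]]
270 [[0.467, -0.21, 0.009], [0.505, -0.216, 0.091], [0.505, -0.22, 0.092], [0.505, -0.223, 0.091], [0.497, -0.229, 0.071]]
275 [[0.5, -0.212, 0.087], [0.505, -0.217, 0.096], [0.505, -0.22, 0.097], [0.505, -0.223, 0.096], [0.502, -0.228, 0.088]]
280 [[0.5, -0.213, 0.092], [0.505, -0.217, 0.101], [0.505, -0.22, 0.1], [0.505, -0.223, 0.101], [0.502, -0.228, 0.093]]
290 [[0.501, -0.213, 0.102], [0.505, -0.217, 0.109], [0.505, -0.22, 0.109], [0.506, -0.222, 0.11], [0.505, -0.227, 0.108]]
300 [[0.507, -0.214, 0.12], [0.504, -0.217, 0.115], [0.504, -0.22, 0.115], [0.504, -0.223, 0.114], [0.507, -0.226, 0.118]]
310 [[0.506, -0.214, 0.125], [0.506, -0.217, 0.125], [0.501, -0.22, 0.116], [0.505, -0.222, 0.122], [0.506, -0.226, 0.124]]
330 [[0.506, -0.215, 0.135], [0.503, -0.218, 0.13], [0.493, -0.221, 0.114], [0.499, -0.223, 0.124], [0.506, -0.225, 0.134]]
350 [[0.51, -0.215, 0.15], [0.493, -0.218, 0.126], [0.485, -0.221, 0.115], [0.492, -0.223, 0.124], [0.511, -0.224, 0.149]]
370 [[0.506, -0.216, 0.151], [0.486, -0.219, 0.127], [0.441, -0.224, 0.071], [0.484, -0.224, 0.123], [0.504, -0.225, 0.148]]
0.97 [178.3, 285.5]
```

```bash
python3 - <<'E'
from h import *
for n in ('scene','top'):
    d,P,T=cam(n);px=d['pixels'].astype(int)
    m=(d['depth']>0)&(abs(P[...,0]-.497)<.03)&(abs(P[...,1]+.221)<.03)&(P[...,2]>.06)&(P[...,2]<.16)&(px.sum(-1)<150)
    q=P[m];print(n,len(q),np.percentile(q,[0,2,10,50],axis=0).round(3).tolist() if len(q) else '')
E
```

```text
scene 67 [[0.488, -0.251, 0.095], [0.49, -0.25, 0.101], [0.499, -0.231, 0.126], [0.506, -0.207, 0.145]]
top 0
```

Call:
{"method": "move_arm", "body": {
  "increments": [
    [[0,0,0,0],[0,0,0,0],[0,0,0,0],[0,0,0,0],[0,0,0,0],[0,0,0,0]]
  ],
  "gripper": 0.45
}}

```text
t: 5.95
tool_pos: [0.495, -0.2211, 0.055]
tool_rot: [1.159, 1.24, -1.159]
contact_force: [0.5, -0.4, -0.5]
opening: 0.0467
```

```bash
python3 - <<'E'
from h import *
go()
d,P,T=cam('wrist');px=d['pixels'].astype(int);z=d['depth']
m=(z>0)&(px.sum(-1)<170)&(P[...,2]>.03)&(abs(P[...,0]-.5)<.02)&(abs(P[...,1]+.221)<.06)
for s in (-1,1):
    q=P[m&((P[...,1]+.221)*s>0)];print(s,len(q),np.percentile(q,[0,1,5,20,50],axis=0).round(3).tolist())
E
```

```text
t 5.95 pos [ 0.495  -0.2211  0.055 ] yaw 3.88 tilt [-0.  0.] open 0.0467 F [ 0.5 -0.4 -0.5]
-1 22136 [[0.484, -0.281, 0.079], [0.487, -0.279, 0.089], [0.49, -0.276, 0.109], [0.501, -0.271, 0.133], [0.508, -0.259, 0.149]]
1 22126 [[0.48, -0.221, 0.066], [0.482, -0.22, 0.089], [0.483, -0.215, 0.109], [0.496, -0.203, 0.134], [0.503, -0.183, 0.149]]
```

The fingertips really stand at z ≈ 0.08 with the reported TCP at 0.055, about 39 mm shorter than stated, so the jaws shut above the handle. I'll go 38 mm lower and watch the force.

Call:
{"method": "move_arm", "body": {
  "increments": [
    [[0.019,0,0,0],[0.019,0,0,0],[0.019,0,0,0],[0.019,0,0,0],[0.019,0,0,0],[0.019,0,0,0],[0.019,0,0,0],[0.019,0,0,0],[0,0,0,0]]
  ]
}}

```text
t: 6.75
tool_pos: [0.4942, -0.2207, 0.0156]
tool_rot: [1.159, 1.243, -1.16]
contact_force: [-0.4, -0.0, 0.4]
opening: 0.0469
```

Call:
{"method": "move_arm", "body": {
  "increments": [
    [[0,0,0,0],[0,0,0,0],[0,0,0,0],[0,0,0,0],[0,0,0,0],[0,0,0,0]]
  ],
  "gripper": 1,
  "squeeze": 60
}}

```text
t: 7.25
tool_pos: [0.4954, -0.2218, 0.0175]
tool_rot: [1.159, 1.239, -1.159]
contact_force: [0.2, -3.5, -0.1]
opening: 0.0236
```

```bash
python3 - <<'E'
from h import *
go()
d,P,T=cam('wrist');save(d,'w3.png')
E
```

```text
t 7.25 pos [ 0.4954 -0.2218  0.0175] yaw 3.88 tilt [ 0.001 -0.001] open 0.0236 F [ 0.2 -3.5 -0.1]
```

View pics/w3.png

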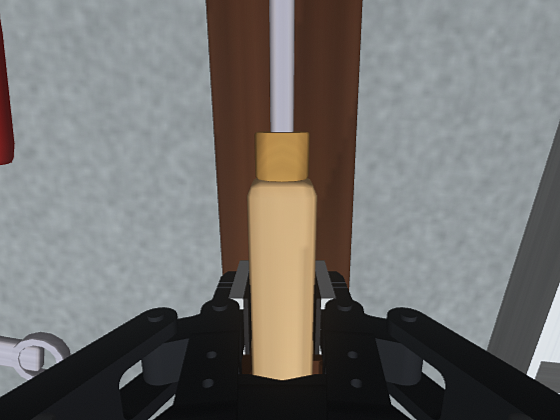

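Call:
{"method": "move_arm", "body": {
  "increments": [
    [[-0.04,0,0,0],[-0.04,0,0,0],[-0.04,0,0,0],[-0.04,0,0,0],[-0.04,0,0,0],[-0.04,0,0,0],[-0.04,0,0,0],[-0.04,0,0,0],[-0.04,0,0,0],[-0.04,0,0,0],[0,0,0,0]]
  ]
}}

```text
t: 8.22
tool_pos: [0.4965, -0.222, 0.1201]
tool_rot: [1.159, 1.236, -1.158]
contact_force: [0.3, 0.2, -1.1]
opening: 0.0232
```

Call:
{"method": "move_arm", "body": {
  "increments": [
    [[0,0,0,-0.0683],[0,0,0,-0.0683],[0,0,0,-0.0683],[0,0,0,-0.0683],[0,0,0,-0.0683],[0,0,0,-0.0683],[0,0,0,-0.0683],[0,0,0,-0.0683],[0,0,0,-0.0683],[0,0,0,-0.0683],[0,0,0,-0.0683],[0,0,0,-0.0683],[0,0,0,-0.0683],[0,0,0,-0.0683],[0,0,0,0],[0,0,0,0]]
  ]
}}

```text
t: 9.55
tool_pos: [0.4949, -0.2211, 0.1167]
tool_rot: [0.003, 1.571, -0.003]
contact_force: [0.7, 0.0, -1.2]
opening: 0.0231
```

```bash
python3 - <<'E'
from h import *
go([.632,0,.0375],90)
for n in ['scene','top']:
    d,P,T=cam(n)
    for r in ctrl.trace(n,'hook_grip')[:1]:
        m=r['region']&(d['depth']>0)&(P[...,2]>.08);q=P[m];print(n,r['score'],len(q))
        for y in np.arange(-.3,.1,.02):
            s=q[abs(q[:,1]-y)<.01]
            if len(s): print(round(y,2),s[:,[0,2]].mean(0).round(3),s[:,2].min().round(3),end=';')
        print(q[:,1].max())
E
```

```text
t 9.55 pos [ 0.4949 -0.2211  0.1167] yaw 89.78 tilt [-0.  0.] open 0.0231 F [ 0.7  0.  -1.2]
shift [0.317 0.886 0.545]
turn -0.002
scene 0.73 468
-0.28 [0.506 0.161] 0.154;-0.26 [0.506 0.168] 0.167;-0.24 [0.488 0.171] 0.169;-0.22 [0.495 0.17 ] 0.147;-0.2 [0.498 0.169] 0.151;-0.18 [0.498 0.168] 0.151;-0.16 [0.496 0.165] 0.15;-0.14 [0.496 0.163] 0.16;-0.12 [0.496 0.162] 0.16;-0.1 [0.496 0.163] 0.159;-0.08 [0.496 0.163] 0.159;-0.06 [0.496 0.163] 0.158;-0.04 [0.496 0.162] 0.159;-0.02 [0.496 0.163] 0.158;0.0 [0.496 0.163] 0.16;0.02 [0.496 0.162] 0.158;0.04 [0.497 0.147] 0.115;0.048972549491390516
top 0.72 296
-0.18 [0.498 0.171] 0.161;-0.16 [0.496 0.166] 0.153;-0.14 [0.496 0.173] 0.159;-0.12 [0.497 0.162] 0.156;-0.1 [0.497 0.163] 0.157;-0.08 [0.497 0.163] 0.157;-0.06 [0.496 0.162] 0.16;-0.04 [0.496 0.163] 0.16;-0.02 [0.496 0.164] 0.158;0.0 [0.496 0.163] 0.159;0.02 [0.496 0.163] 0.159;0.04 [0.496 0.166] 0.164;0.03295761095752258
```

Call:
{"method": "move_arm", "body": {
  "increments": [
    [[0.026,0.074,0.0455,0],[0.026,0.074,0.0455,0],[0.026,0.074,0.0455,0],[0.026,0.074,0.0455,0],[0.026,0.074,0.0455,0],[0.026,0.074,0.0455,0],[0.026,0.074,0.0455,0],[0.026,0.074,0.0455,0],[0.026,0.074,0.0455,0],[0.026,0.074,0.0455,0],[0.026,0.074,0.0455,0],[0.026,0.074,0.0455,0],[0,0,0,0],[0,0,0,0]]
  ]
}}

```text
t: 10.92
tool_pos: [0.6316, 0.0015, 0.0383]
tool_rot: [-0.0, 1.572, -0.0]
contact_force: [0.1, -0.3, -2.0]
opening: 0.0234
```

```bash
python3 - <<'E'
from h import *
go([.632,.226,.0375],90)
for n in ['scene','wrist']:
    d,P,T=cam(n);save(d,'s2'+n+'.png')
    for r in ctrl.trace(n,'hook_grip')[:1]:
        m=r['region']&(d['depth']>0);q=P[m];q=q[q[:,1]>.06];print(n,r['score'],len(q),q[:,1].max(),q[:,2].min(),np.median(q,0).round(3))
E
```

```text
t 10.92 pos [0.6316 0.0015 0.0383] yaw 90.0 tilt [-0.001 -0.   ] open 0.0234 F [ 0.1 -0.3 -2. ]
shift [0.003 0.898 0.002]
turn 0.0
scene 0.96 284 0.2698083447189028 0.04568804555392125 [0.631 0.164 0.084]
wrist 0.66 4308 0.12665259635423767 -0.0021853847148695926 [0.631 0.08  0.084]
```

View pics/s2wrist.png

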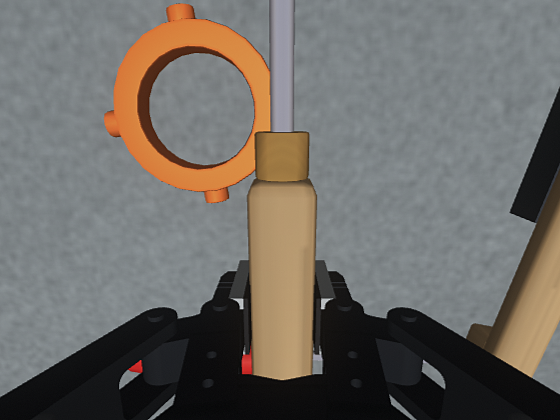

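Call:
{"method": "move_arm", "body": {
  "increments": [
    [[0,0.06,0,0],[0,0.06,0,0],[0,0.06,0,0],[0,0.06,0,0],[0,0.06,0,0],[0,0.06,0,0],[0,0.06,0,0],[0,0.06,0,0],[0,0.06,0,0],[0,0.06,0,0],[0,0.06,0,0],[0,0.06,0,0],[0,0.06,0,0],[0,0.06,0,0],[0,0.06,0,0],[0,0,0,0],[0,0,0,0]]
  ]
}}

```text
t: 12.53
tool_pos: [0.6319, 0.2268, 0.039]
tool_rot: [-0.001, 1.571, 0.0]
contact_force: [-0.5, -0.5, -1.6]
opening: 0.0232
```

```bash
python3 - <<'E'
from h import *
go([.632,.226,.012],90)
D=[]
for n,s in (('scene',np.s_[290:420,240:430]),('top',np.s_[110:220,80:240])):
    d,P,T=cam(n)
    m=(P[...,2]>.009)&(P[...,2]<.026)&(P[...,0]>.45)&(P[...,0]<.72)&(P[...,1]>.39)&(P[...,1]<.58)&(d['depth']>0)
    print(n,P[m].mean(0))
    for r in ctrl.trace(n,'hook_tip')[:1]: 
        q=P[r['region']&(d['depth']>0)];q=q[(q[:,2]<.09)];print(r['score'],q[q[:,1].argsort()[-3:]].round(3).tolist())
    D.append(cv2.resize(d['pixels'][s],(400,300),interpolation=cv2.INTER_CUBIC))
cv2.imwrite('pics/in.png',cv2.cvtColor(np.hstack(D),cv2.COLOR_RGB2BGR))
E
```

```text
t 12.53 pos [0.6319 0.2268 0.039 ] yaw 90.03 tilt [ 0. -0.] open 0.0232 F [-0.5 -0.5 -1.6]
shift [ 0.108 -0.003  0.   ]
turn 0.0
scene [0.595688   0.48062407 0.0177009 ]
0.66 [[0.631, 0.485, 0.082], [0.633, 0.486, 0.08], [0.631, 0.486, 0.078]]
top [0.61484052 0.50481898 0.01748828]
0.79 [[0.63, 0.49, 0.055], [0.643, 0.497, 0.003], [0.643, 0.501, 0.001]]
```

View pics/in.png

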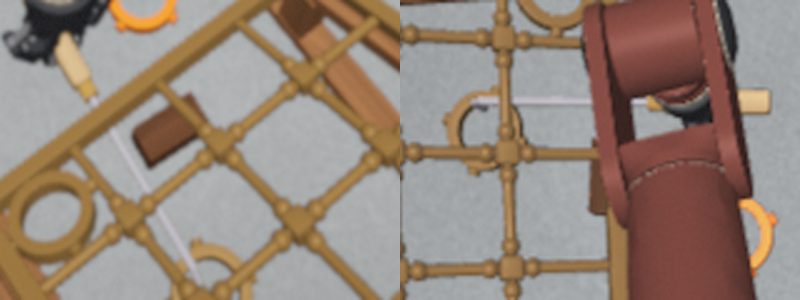

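Call:
{"method": "move_arm", "body": {
  "increments": [
    [[0,0.01,-0.015,0],[0,0.01,-0.015,0],[0,0,0,0],[0.017,0,0,0],[0.017,0,0,0],[0.017,0,0,0],[0.017,0,0,0],[0.017,0,0,0],[0.017,0,0,0],[0,0,0,0],[0,0,0,0]]
  ]
}}

```text
t: 13.65
tool_pos: [0.6242, 0.2306, 0.0129]
tool_rot: [0.001, 1.572, -0.001]
contact_force: [1.2, -0.1, -1.6]
opening: 0.0235
```

Call:
{"method": "move_arm", "body": {
  "increments": [
    [[0,0,0.027,0],[0,0,0.027,0],[0,0,0.027,0],[0,0,0.027,0],[0,0,0.027,0],[0,0,0.027,0],[0,0,0.027,0],[0,0,0.027,0],[0,0,0.027,0],[0,0,0.027,0],[0,0,0.027,0],[0,0,0.027,0],[0,0,0,0]]
  ]
}}

```text
t: 14.73
tool_pos: [0.7074, 0.2305, 0.0138]
tool_rot: [0.002, 1.569, -0.002]
contact_force: [0.0, 1.0, -1.7]
opening: 0.0231
```

```bash
cat >> h.py <<'E'
def ring(x0,x1,y0,y1):
    from scipy.optimize import least_squares
    for n in ('scene','top'):
        d,P,T=cam(n)
        m=(P[...,2]>.010)&(P[...,2]<.026)&(P[...,0]>x0)&(P[...,0]<x1)&(P[...,1]>y0)&(P[...,1]<y1)&(d['depth']>0)
        px=d['pixels'].astype(int);m&=~((px[...,0]>200)&(px[...,2]<90))
        q=P[m]
        if len(q)<20: print(n,'few');continue
        f=least_squares(lambda v:np.hypot(q[:,0]-v[0],q[:,1]-v[1])-.0365,q[:,:2].mean(0),loss='soft_l1',f_scale=.005);print(n,'ring',len(q),f.x.round(4),f.cost.round(4),np.percentile(q,[2,98],axis=0).round(3).tolist())
E
python3 - <<'E'
from h import *
go(); ring(.56,.76,.39,.58)
E
```

```text
t 14.73 pos [0.7074 0.2305 0.0138] yaw 89.86 tilt [0.002 0.   ] open 0.0231 F [ 0.   1.  -1.7]
scene ring 180 [0.6822 0.493 ] 0.0015 [[0.644, 0.448, 0.012], [0.69, 0.484, 0.023]]
top ring 349 [0.686  0.4968] 0.0207 [[0.637, 0.451, 0.011], [0.76, 0.574, 0.024]]
```

Call:
{"method": "move_arm", "body": {
  "increments": [
    [[0,-0.04,-0.008,0],[0,-0.04,-0.008,0],[0,-0.04,-0.008,0],[0,-0.04,-0.008,0],[0,-0.04,-0.008,0],[0,-0.04,-0.008,0],[0,-0.04,-0.008,0],[0,-0.04,-0.008,0],[0,-0.04,-0.008,0],[0,-0.04,-0.008,0],[0,0,0,0]]
  ]
}}

```text
t: 15.75
tool_pos: [0.6851, 0.1281, 0.0134]
tool_rot: [0.001, 1.571, -0.003]
contact_force: [0.4, -0.2, -1.5]
opening: 0.0233
```

```bash
python3 - <<'E'
from h import *
go(); ring(.62,.755,.33,.52)
E
```

```text
t 15.75 pos [0.6851 0.1281 0.0134] yaw 89.85 tilt [-0.001 -0.002] open 0.0233 F [ 0.4 -0.2 -1.5]
scene ring 347 [0.6822 0.4183] 0.0023 [[0.648, 0.382, 0.012], [0.724, 0.459, 0.023]]
top ring 300 [0.6836 0.4178] 0.003 [[0.643, 0.378, 0.011], [0.721, 0.459, 0.024]]
```

Call:
{"method": "move_arm", "body": {
  "increments": [
    [[0,-0.04,0,0],[0,-0.04,0,0],[0,-0.04,0,0],[0,-0.04,0,0],[0,-0.04,0,0],[0,-0.04,0,0],[0,-0.04,0,0],[0,-0.04,0,0],[0,-0.04,0,0],[0,-0.04,0,0],[0,-0.04,0,0],[0,-0.04,0,0],[0,-0.04,0,0],[0,-0.04,0,0],[0,-0.04,0,0],[0,-0.04,0,0],[0,-0.04,0,0],[0,-0.04,0,0],[0,-0.04,0,0],[0,0,0,0]]
  ]
}}

```text
t: 17.52
tool_pos: [0.6853, -0.0621, 0.0136]
tool_rot: [0.001, 1.571, -0.003]
contact_force: [-0.2, -0.5, -1.6]
opening: 0.0231
```

```bash
python3 - <<'E'
from h import *
go(); ring(.62,.755,.15,.33)
E
```

```text
t 17.52 pos [ 0.6853 -0.0621  0.0136] yaw 89.85 tilt [ 0.    -0.002] open 0.0231 F [-0.2 -0.5 -1.6]
scene ring 588 [0.684  0.2299] 0.0056 [[0.645, 0.19, 0.011], [0.723, 0.27, 0.023]]
top ring 396 [0.6844 0.2289] 0.0037 [[0.645, 0.19, 0.012], [0.724, 0.269, 0.024]]
```

Call:
{"method": "move_arm", "body": {
  "increments": [
    [[0,0.03,0,0],[0,0.03,0,0],[0,0,0,0],[-0.052,0,0,0],[-0.052,0,0,0],[-0.052,0,0,0],[-0.052,0,0,0],[-0.052,0,0,0],[-0.052,0,0,0],[-0.052,0,0,0],[-0.052,0,0,0],[0,0,0,0]]
  ]
}}

```text
t: 18.62
tool_pos: [0.6875, -0.0448, 0.1222]
tool_rot: [0.0, 1.564, -0.002]
contact_force: [0.3, 0.5, -2.2]
opening: 0.0229
```

Call:
{"method": "move_arm", "body": {
  "increments": [
    [[0,-0.0583,-0.0632,0],[0,-0.0583,-0.0632,0],[0,-0.0583,-0.0632,0],[0,-0.0583,-0.0632,0],[0,-0.0583,-0.0632,0],[0,-0.0583,-0.0632,0],[0,-0.0583,-0.0632,0],[0,-0.0583,-0.0632,0],[0,-0.0583,-0.0632,0],[0,-0.0583,-0.0632,0],[0,-0.0583,-0.0632,0],[0,-0.0583,-0.0632,0],[0,0,0,0]]
  ]
}}

```text
t: 19.7
tool_pos: [0.493, -0.2209, 0.1169]
tool_rot: [0.003, 1.573, -0.004]
contact_force: [0.3, -0.9, -2.7]
opening: 0.0233
```

Call:
{"method": "move_arm", "body": {
  "increments": [
    [[0,0,0,0.0683],[0,0,0,0.0683],[0,0,0,0.0683],[0,0,0,0.0683],[0,0,0,0.0683],[0,0,0,0.0683],[0,0,0,0.0683],[0,0,0,0.0683],[0,0,0,0.0683],[0,0,0,0.0683],[0,0,0,0.0683],[0,0,0,0.0683],[0,0,0,0.0683],[0,0,0,0.0683],[0,0,0,0],[0,0,0,0]]
  ]
}}

```text
t: 21.03
tool_pos: [0.4954, -0.2186, 0.1172]
tool_rot: [1.157, 1.243, -1.157]
contact_force: [0.3, 0.3, -1.0]
opening: 0.0232
```

```bash
python3 - <<'E'
from h import *
go([.4952,-.2218,.0175],3.88)
ring(.62,.755,.15,.33)
d,P,T=cam('wrist');z=d['depth']
q=P[(z>0)&(P[...,2]>.13)&(P[...,2]<.18)&(P[...,0]>.53)&(P[...,0]<.80)&(P[...,1]>-.29)&(P[...,1]<-.15)]
for x in np.arange(.52,.78,.02):
    s=q[abs(q[:,0]-x)<.01]
    if len(s): print(round(x,2),s[:,1:].mean(0).round(4),end=';')
E
```

```text
t 21.03 pos [ 0.4954 -0.2186  0.1172] yaw 4.05 tilt [-0.001  0.001] open 0.0232 F [ 0.3  0.3 -1. ]
shift [ 0.399 -0.002  0.013]
turn 0.002
scene ring 598 [0.6839 0.2296] 0.0053 [[0.644, 0.189, 0.011], [0.724, 0.269, 0.023]]
top ring 406 [0.6843 0.2289] 0.0039 [[0.645, 0.188, 0.011], [0.724, 0.269, 0.024]]
0.54 [-0.2156  0.1689];0.56 [-0.2143  0.1649];0.58 [-0.2127  0.1621];0.6 [-0.2116  0.162 ];
```

Call:
{"method": "move_arm", "body": {
  "increments": [
    [[0,0,0.008,0],[0,0,0.008,0],[0.04,0,0,0],[0.04,0,0,0],[0.04,0,0,0],[0.04,0,0,0],[0.04,0,0,0],[0.04,0,0,0],[0.03,0,0,0],[0.03,0,0,0],[0.02,0,0,0],[0.02,0,0,0],[0.02,0,0,0],[0.02,0,0,0],[0.015,0,0,0],[0,0,0,0],[0,0,0,0]]
  ]
}}

```text
t: 22.6
tool_pos: [0.4957, -0.223, 0.0186]
tool_rot: [1.159, 1.241, -1.159]
contact_force: [0.1, -0.8, -2.5]
opening: 0.0228
```

```bash
python3 - <<'E'
from h import *
go()
for n in ('scene',):
    d,P,T=cam(n);z=d['depth']
    q=P[(z>0)&(P[...,2]>.055)&(P[...,2]<.08)&(P[...,0]>.54)&(P[...,0]<.80)&(P[...,1]>-.225)&(P[...,1]<-.19)]
    for x in np.arange(.54,.78,.02):
        s=q[abs(q[:,0]-x)<.01]
        if len(s): print(round(x,2),s[:,1:].mean(0).round(4),end=';')
    print(q[:,0].max())
E
```

```text
t 22.6 pos [ 0.4957 -0.223   0.0186] yaw 3.88 tilt [-0.  0.] open 0.0228 F [ 0.1 -0.8 -2.5]
0.54 [-0.214   0.0677];0.56 [-0.2157  0.0655];0.58 [-0.2159  0.0641];0.6 [-0.2143  0.0637];0.62 [-0.2128  0.0638];0.64 [-0.2119  0.0639];0.66 [-0.211   0.0667];0.68 [-0.2107  0.0666];0.7 [-0.2071  0.064 ];0.72 [-0.2056  0.0638];0.74 [-0.2035  0.0644];0.76 [-0.2024  0.0592];0.7598832990282626
```

Call:
{"method": "move_arm", "body": {
  "increments": [
    [[0,0,0,0],[0,0,0,0],[0,0,0,0],[0,0,0,0],[0,0,0,0],[0,0,0,0],[-0.03,0,0,0],[-0.05,0,0,0],[-0.08,0,0,0],[-0.08,0,0,0],[-0.08,0,0,0],[-0.08,0,0,0],[0,0,0,0]]
  ],
  "gripper": 0.4
}}

```text
t: 23.73
tool_pos: [0.4989, -0.225, 0.1254]
tool_rot: [1.159, 1.23, -1.156]
contact_force: [0.0, -1.1, 1.2]
opening: 0.0509
```

```bash
python3 - <<'E'
from h import *
go()
for n in ('scene','top','wrist'):
    d,P,T=cam(n);z=d['depth']
    q=P[(z>0)&(P[...,2]>.055)&(P[...,2]<.08)&(P[...,0]>.4)&(P[...,0]<.80)&(P[...,1]>-.235)&(P[...,1]<-.19)]
    print(n,end=' ')
    for x in (.48,.52,.6,.64,.72,.74):
        s=q[abs(q[:,0]-x)<.01]
        if len(s): print(round(x,2),s[:,1:].mean(0).round(4),end=';')
    print(q[:,0].min(),q[:,0].max())
d,P,T=cam('scene')
# stub directions of rosette
for n in ('top','scene'):
    d,P,T=cam(n);c=np.array([.684,.2293])
    m=(P[...,2]>.004)&(d['depth']>0);rr=np.hypot(P[...,0]-c[0],P[...,1]-c[1]);q=P[m&(rr>.045)&(rr<.052)]
    a=np.degrees(np.arctan2(q[:,1]-c[1],q[:,0]-c[0]));w=np.exp(4j*np.radians(a)).mean();print(n,len(a),'stub angle mod 90',np.degrees(np.angle(w))/4,abs(w),np.sort(a.round()).tolist()[::4])
E
```

```text
t 23.73 pos [ 0.4989 -0.225   0.1254] yaw 3.88 tilt [ 0.009 -0.006] open 0.0509 F [ 0.  -1.1  1.2]
scene 0.48 [-0.2194  0.0694];0.52 [-0.2159  0.0679];0.6 [-0.2138  0.0637];0.64 [-0.2119  0.0629];0.72 [-0.206   0.0631];0.74 [-0.2046  0.0626];0.4258148133639558 0.7564294676046887
top 0.48 [-0.2307  0.0725];0.52 [-0.2099  0.0706];0.6 [-0.2135  0.0641];0.64 [-0.2109  0.0639];0.72 [-0.2054  0.0644];0.74 [-0.2045  0.0639];0.4465918876228057 0.761256061291278
wrist 0.48 [-0.2234  0.0707];0.52 [-0.221   0.0706];0.6 [-0.2155  0.0624];0.64 [-0.2146  0.0619];0.42512826708494567 0.6311742979278827
top 55 stub angle mod 90 -39.81227049727182 0.5580639303022268 [-174.0, -135.0, -127.0, -117.0, -69.0, -45.0, -39.0, -35.0, 41.0, 48.0, 56.0, 92.0, 138.0, 145.0]
scene 73 stub angle mod 90 -39.24643010857202 0.6623329741012798 [-176.0, -137.0, -132.0, -126.0, -106.0, -44.0, -38.0, -34.0, -11.0, 35.0, 44.0, 50.0, 53.0, 56.0, 120.0, 136.0, 141.0, 143.0, 163.0]
```

The hook is back in its rest and released, within about 1 mm of its first reading. The rosette lies at (0.684, 0.229) with stubs near -40, 50, 140 and -130°. I'll grip the rim at -85°, between two stubs.

Call:
{"method": "move_arm", "body": {
  "increments": [
    [[0.0146,0.0548,-0.1004,0],[0.0146,0.0548,-0.1004,0],[0.0146,0.0548,-0.1004,0],[0.0146,0.0548,-0.1004,0],[0.0146,0.0548,-0.1004,0],[0.0146,0.0548,-0.1004,0],[0.0146,0.0548,-0.1004,0],[0.0146,0.0548,-0.1004,0],[0.0146,0.0548,-0.1004,0],[0.0146,0.0548,-0.1004,0],[0.0146,0.0548,-0.1004,0],[0.0146,0.0548,-0.1004,0],[0.0146,0.0548,-0.1004,0],[0.0146,0.0548,-0.1004,0],[0.0146,0.0548,-0.1004,0],[0.0146,0.0548,-0.1004,0],[0,0,0,0],[0,0,0,0]]
  ]
}}

```text
t: 25.53
tool_pos: [0.6863, 0.1934, 0.0582]
tool_rot: [1.156, 1.243, -1.16]
contact_force: [1.2, -0.6, -0.1]
opening: 0.051
```

```bash
python3 - <<'E'
from h import *
go([.6872,.193,-.018])
d,P,T=cam('wrist');save(d,'w5.png')
q=P[(d['depth']>0)&(P[...,2]>.012)&(P[...,2]<.025)&(abs(P[...,0]-.684)<.07)&(abs(P[...,1]-.229)<.07)]
from scipy.optimize import least_squares
print(len(q),least_squares(lambda v:np.hypot(q[:,0]-v[0],q[:,1]-v[1])-.0365,[.684,.229],loss='soft_l1',f_scale=.005).x)
E
```

```text
t 25.53 pos [0.6863 0.1934 0.0582] yaw 4.0 tilt [-0.003 -0.001] open 0.051 F [ 1.2 -0.6 -0.1]
shift [0.305 0.005 0.002]
7511 [0.68470864 0.22770024]
```

View pics/w5.png

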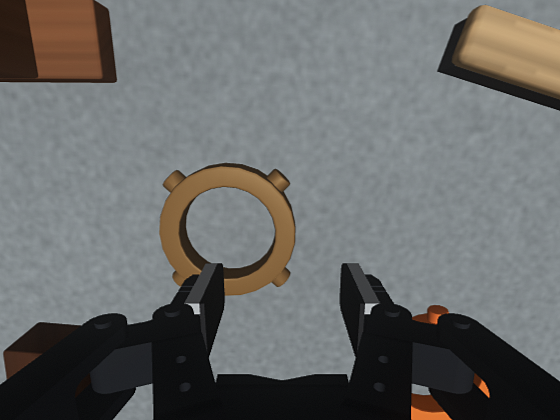

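Call:
{"method": "move_arm", "body": {
  "increments": [
    [[0.03,0,0.001,0],[0.03,0,0.001,0],[0.03,0,0,0],[0.03,0,0,0],[0.03,0,0,0],[0.03,0,0,0],[0.03,0,0,0],[0.025,0,0,0],[0.02,0,0,0],[0.02,0,0,0],[0.015,0,0,0],[0.01,0,0,0],[0,0,0,0],[0,0,0,0]]
  ]
}}

```text
t: 26.75
tool_pos: [0.6874, 0.192, -0.0146]
tool_rot: [1.159, 1.24, -1.159]
contact_force: [-0.2, 0.7, 1.4]
opening: 0.0508
```

Call:
{"method": "move_arm", "body": {
  "increments": [
    [[0,0,0,0],[0,0,0,0],[0,0,0,0],[0,0,0,0],[0,0,0,0],[0,0,0,0],[0,0,0,0],[0,0,0,0]]
  ],
  "gripper": 1,
  "squeeze": 50
}}

```text
t: 27.42
tool_pos: [0.6876, 0.1921, -0.014]
tool_rot: [1.16, 1.24, -1.159]
contact_force: [-1.2, -0.4, 3.9]
opening: 0.0124
```

Call:
{"method": "move_arm", "body": {
  "increments": [
    [[-0.02,0,0,0],[-0.04,0,0,0],[-0.06,0,0,0],[-0.06,0,0,0],[-0.06,0,0,0],[-0.06,0,0,0],[-0.06,0,0,0],[-0.06,0,0,0],[-0.06,0,0,0],[-0.06,0,0,0],[0,0,0,0],[0,0,0,0]]
  ]
}}

```text
t: 28.42
tool_pos: [0.6883, 0.1921, 0.1223]
tool_rot: [1.161, 1.239, -1.157]
contact_force: [-0.1, -0.4, -4.8]
opening: 0.0123
```

```bash
python3 - <<'E'
from h import *
go()
for n in ('wrist','scene'):
    d,P,T=cam(n);save(d,'w6%s.png'%n)
    q=P[(d['depth']>0)&(P[...,2]>.112)&(P[...,2]<.165)&(abs(P[...,0]-.684)<.056)&(abs(P[...,1]-.239)<.05)&(d['pixels'].astype(int).sum(-1)>150)]
    c=q.mean(0);u,s,v=np.linalg.svd(q-c,full_matrices=False);print(n,len(q),c.round(4),v[2].round(3),np.percentile(q,[2,98],axis=0).round(3).tolist())
e,_,_=cam('top')
# tray floor/ walls
for n in ('scene','top'):
    d,P,T=cam(n);z=d['depth']
    m=(z>0)&(P[...,2]>.026)&(P[...,2]<.038)&(P[...,0]>.33)&(P[...,0]<.615)&(P[...,1]>-.54)&(P[...,1]<-.335)
    q=P[m]; 
    mid=q[(abs(q[:,1]+.44)<.06)]
    h,b=np.histogram(mid[:,0],np.arange(.33,.62,.005));print(n,[(round(b[i],3),int(h[i])) for i in range(len(h)) if h[i]>3])
    mid=q[(q[:,0]>.46)&(q[:,0]<.57)];h,b=np.histogram(mid[:,1],np.arange(-.55,-.33,.005));print([(round(b[i],3),int(h[i])) for i in range(len(h)) if h[i]>3])
E
```

```text
t 28.42 pos [0.6883 0.1921 0.1223] yaw 3.88 tilt [0.003 0.   ] open 0.0123 F [-0.1 -0.4 -4.8]
wrist 11718 [0.7015 0.2286 0.1525] [0.008 0.012 1.   ] [[0.657, 0.19, 0.147], [0.725, 0.268, 0.155]]
scene 652 [0.6884 0.2389 0.1503] [-0.012 -0.046 -0.999] [[0.644, 0.193, 0.137], [0.725, 0.27, 0.156]]
scene [(np.float64(0.34), 7), (np.float64(0.345), 33), (np.float64(0.35), 22), (np.float64(0.36), 14), (np.float64(0.365), 22), (np.float64(0.37), 18), (np.float64(0.375), 13), (np.float64(0.395), 6), (np.float64(0.4), 10), (np.float64(0.405), 18), (np.float64(0.41), 10), (np.float64(0.425), 21), (np.float64(0.43), 40), (np.float64(0.585), 7), (np.float64(0.59), 33), (np.float64(0.595), 16)]
[(np.float64(-0.53), 21), (np.float64(-0.525), 42), (np.float64(-0.52), 25), (np.float64(-0.365), 7), (np.float64(-0.36), 56), (np.float64(-0.355), 29)]
top [(np.float64(0.345), 53), (np.float64(0.35), 17), (np.float64(0.355), 8), (np.float64(0.36), 19), (np.float64(0.365), 38), (np.float64(0.37), 29), (np.float64(0.375), 14), (np.float64(0.395), 11), (np.float64(0.4), 29), (np.float64(0.405), 30), (np.float64(0.41), 9), (np.float64(0.425), 27), (np.float64(0.43), 43), (np.float64(0.59), 58), (np.float64(0.595), 23)]
[(np.float64(-0.53), 8), (np.float64(-0.525), 43), (np.float64(-0.52), 41), (np.float64(-0.36), 41), (np.float64(-0.355), 44)]
```

View pics/w6wrist.png

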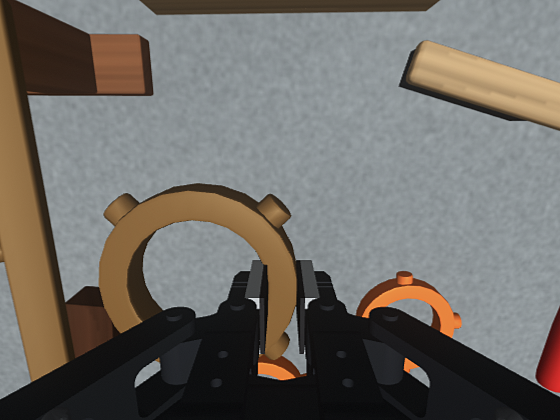

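Call:
{"method": "move_arm", "body": {
  "increments": [
    [[0,-0.0334,0.0996,0],[0,-0.0334,0.0996,0],[0,-0.0334,0.0996,0],[0,-0.0334,0.0996,0],[0,-0.0334,0.0996,0],[0,-0.0334,0.0996,0],[0,-0.0334,0.0996,0],[0,-0.0334,0.0996,0],[0,-0.0334,0.0996,0],[0,-0.0334,0.0996,0],[0,-0.0334,0.0996,0],[0,-0.0334,0.0996,0],[0,-0.0334,0.0996,0],[0,-0.0334,0.0996,0],[0,-0.0334,0.0996,0],[0,-0.0334,0.0996,0],[0,-0.0334,0.0996,0],[0,-0.0334,0.0996,0],[0,-0.0334,0.0996,0]]
  ]
}}

```text
t: 30.25
tool_pos: [0.5602, -0.2918, 0.1195]
tool_rot: [1.159, 1.242, -1.159]
contact_force: [0.9, -0.7, -4.9]
opening: 0.0123
```

Call:
{"method": "move_arm", "body": {
  "increments": [
    [[0,-0.0334,0.0996,0],[0,-0.0334,0.0996,0],[0,-0.0334,0.0996,0],[0,-0.0334,0.0996,0],[0,-0.0334,0.0996,0],[0,-0.0334,0.0996,0],[0,-0.0334,0.0996,0],[0,0,0,0],[0,0,0,0],[0,0,0,0]]
  ]
}}

```text
t: 31.08
tool_pos: [0.5143, -0.4681, 0.1194]
tool_rot: [1.16, 1.242, -1.159]
contact_force: [0.7, -0.3, -3.2]
opening: 0.0122
```

```bash
python3 - <<'E'
from h import *
go([.515,-.4685,-.0085])
d,P,T=cam('wrist')
q=P[(d['depth']>0)&(P[...,2]>.112)&(P[...,2]<.165)&(abs(P[...,0]-.512)<.056)&(abs(P[...,1]+.425)<.05)&(d['pixels'].astype(int).sum(-1)>150)]
print(len(q),np.percentile(q,[2,98],axis=0).round(3).tolist())
from scipy.optimize import least_squares
q=q[q[:,2]>.148];print(least_squares(lambda v:np.hypot(q[:,0]-v[0],q[:,1]-v[1])-.0365,[.51,-.43],loss='soft_l1',f_scale=.005).x)
E
```

```text
t 31.08 pos [ 0.5143 -0.4681  0.1194] yaw 3.86 tilt [-0.001  0.002] open 0.0122 F [ 0.7 -0.3 -3.2]
shift [0.511 0.003 0.003]
12097 [[0.483, -0.472, 0.144], [0.551, -0.392, 0.152]]
[ 0.51084822 -0.43236365]
```

Call:
{"method": "move_arm", "body": {
  "increments": [
    [[0.04,0,0,0],[0.05,0,0,0],[0.05,0,0,0],[0.05,0,0,0],[0.05,0,0,0],[0.05,0,0,0],[0.05,0,0,0],[0.04,0,0,0],[0.03,0,0,0],[0.03,0,0,0],[0.02,0,0,0],[0.015,0,0,0],[0.01,0,0,0],[0,0,0,0],[0,0,0,0]]
  ]
}}

```text
t: 32.38
tool_pos: [0.5147, -0.4689, -0.0005]
tool_rot: [1.159, 1.24, -1.159]
contact_force: [0.2, 0.1, -2.5]
opening: 0.0126
```

Call:
{"method": "move_arm", "body": {
  "increments": [
    [[0.006,0,0,0],[0.006,0,0,0],[0.006,0,0,0],[0,0,0,0],[0,0,0,0],[0,0,0,0]]
  ]
}}

```text
t: 32.88
tool_pos: [0.5145, -0.4686, -0.0054]
tool_rot: [1.159, 1.24, -1.159]
contact_force: [0.7, 0.4, -3.4]
opening: 0.0125
```

Call:
{"method": "move_arm", "body": {
  "increments": [
    [[0.005,0,0,0],[0.005,0,0,0],[0.004,0,0,0],[0,0,0,0],[0,0,0,0],[0,0,0,0]]
  ]
}}

```text
t: 33.38
tool_pos: [0.5146, -0.4688, -0.0087]
tool_rot: [1.159, 1.24, -1.159]
contact_force: [-0.9, 0.4, -1.8]
opening: 0.0123
```

```bash
python3 - <<'E'
from h import *
go()
for n in ('wrist','scene'):
    d,P,T=cam(n)
    q=P[(d['depth']>0)&(P[...,2]>.015)&(P[...,2]<.04)&(abs(P[...,0]-.511)<.056)&(abs(P[...,1]+.425)<.05)&((d['pixels'].astype(int)[...,0]-d['pixels'].astype(int)[...,2])>30)]
    print(n,len(q),np.percentile(q,[10,50,90,98],axis=0).round(4).tolist())
E
```

```text
t 33.38 pos [ 0.5146 -0.4688 -0.0087] yaw 3.88 tilt [ 0. -0.] open 0.0123 F [-0.9  0.4 -1.8]
wrist 11508 [[0.4973, -0.4686, 0.0204], [0.5332, -0.4335, 0.0221], [0.5477, -0.3975, 0.023], [0.5512, -0.3933, 0.0234]]
scene 242 [[0.4802, -0.4603, 0.0189], [0.5179, -0.4202, 0.0229], [0.5478, -0.3934, 0.0266], [0.5525, -0.3894, 0.0286]]
```

Call:
{"method": "move_arm", "body": {
  "increments": [
    [[0.003,0,0,0],[0,0,0,0],[0,0,0,0]]
  ]
}}

```text
t: 33.73
tool_pos: [0.5146, -0.4688, -0.009]
tool_rot: [1.159, 1.24, -1.159]
contact_force: [-2.7, 0.0, 2.5]
opening: 0.0124
```

Call:
{"method": "move_arm", "body": {
  "increments": [
    [[0,0,0,0],[0,0,0,0],[0,0,0,0],[0,0,0,0],[0,0,0,0],[0,0,0,0],[-0.02,0,0,0],[-0.03,0,0,0],[-0.05,0,0,0],[-0.08,0,0,0],[-0.1,0,0,0],[-0.1,0,0,0],[-0.1,0,0,0],[-0.1,0,0,0],[0,0,0,0],[0,0,0,0]]
  ],
  "gripper": 0.65
}}

```text
t: 35.07
tool_pos: [0.5158, -0.4701, 0.1397]
tool_rot: [1.157, 1.234, -1.158]
contact_force: [-0.2, -0.1, -0.7]
opening: 0.03
```

```bash
python3 - <<'E'
from h import *
go()
for n in ('scene','top','wrist'):
    d,P,T=cam(n);px=d['pixels'].astype(int)
    q=P[(d['depth']>0)&(P[...,2]>.015)&(P[...,2]<.04)&(P[...,0]>.445)&(P[...,0]<.585)&(P[...,1]>-.51)&(P[...,1]<-.37)&(px[...,0]-px[...,2]>30)]
    if len(q)<30: print(n,len(q));continue
    from scipy.optimize import least_squares
    c=q.mean(0);v=np.linalg.svd(q-c,full_matrices=False)[2]
    print(n,len(q),least_squares(lambda v:np.hypot(q[:,0]-v[0],q[:,1]-v[1])-.0365,[.51,-.43],loss='soft_l1',f_scale=.005).x,np.median(q[:,2]),v[2].round(3))
d,P,T=cam('scene');save(d,'end.png')
for t in ('hook_grip','block','wire_brush','screwdriver','wax_tin','wrench','baluster_a'):
    for r in ctrl.trace('scene',t)[:2 if t[:3]=='bal' else 1]:
        p=P[r['region']&(d['depth']>0)];print(t,round(r['score'],2),np.median(p,0).round(3),np.percentile(p,2,axis=0).round(3),np.percentile(p,98,axis=0).round(3))
E
```

```text
t 35.07 pos [ 0.5158 -0.4701  0.1397] yaw 3.88 tilt [ 0.004 -0.005] open 0.03 F [-0.2 -0.1 -0.7]
scene 260 [ 0.51364785 -0.42882566] 0.022895392514179602 [0.005 0.006 1.   ]
top 388 [ 0.51219777 -0.43059908] 0.023033341939902363 [ 0.004  0.007 -1.   ]
wrist 4380 [ 0.51148356 -0.43289353] 0.022014327271328765 [ 0.002 -0.001  1.   ]
hook_grip 0.95 [ 0.497 -0.216  0.07 ] [ 0.432 -0.233  0.056] [ 0.635 -0.207  0.076]
block 0.69 [0.575 0.35  0.035] [0.525 0.33  0.012] [0.601 0.367 0.04 ]
wire_brush 0.85 [0.784 0.021 0.036] [ 0.754 -0.083 -0.001] [0.811 0.109 0.04 ]
screwdriver 0.6 [ 0.597 -0.071  0.021] [ 0.539 -0.084  0.004] [ 0.719 -0.06   0.029]
wax_tin 0.96 [ 0.689 -0.352  0.055] [ 0.656 -0.397  0.007] [ 0.719 -0.336  0.064]
wrench 0.87 [0.427 0.006 0.008] [ 0.41  -0.078  0.002] [0.452 0.075 0.013]
baluster_a 0.55 [ 0.408 -0.435  0.025] [ 0.395 -0.479  0.012] [ 0.417 -0.368  0.032]
```

View pics/end.png

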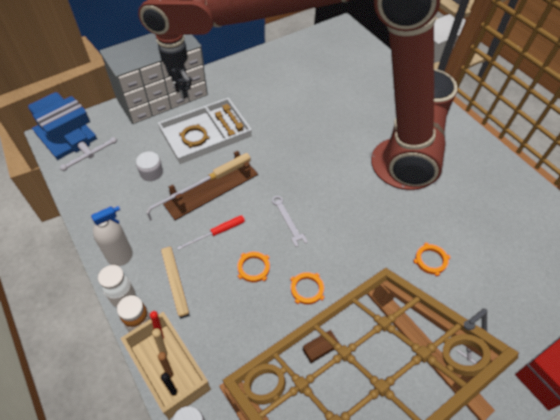

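The rosette lies flat in the bay at (134,194), the hook is in its rest at (185,205), and nothing else has moved. I'm handing in.

```bash
python3 -c "
from station import ctrl
print(ctrl.finish_job())"
```

```text
the job is handed in; nothing more can be done
None
```

I took the draw hook from its rest, hooked the bronze rosette under the guard and drew it sideways past the block and out in front. I laid the hook back in its rest, then gripped the rosette by its rim and set it down flat in the tray's empty bay. The job was handed in at about 35 s of the 72 s allowed, and it returned no verdict.

**Rosette:** its centre measured (0.512, -0.431), about 1 cm from the bay's centre. Its top was at 0.023 m, which is right for lying on the bay floor, and its tilt was within 0.01 rad.

**Hook:** after release it read within about 2 mm of its starting position.

**Bystanders:** the block, brush, screwdriver, tin and wrench read about where they started, well inside the 25 mm limit, and so did one baluster. The second baluster was not found in the last trace but shows in place in the final picture.

**Guard:** the measured wrist force stayed under about 5 N throughout, and nothing suggested the guard was touched.

**Disagreements:**
- The fingertips stood about 39 mm farther back than the description says, so the first grasp shut on air above the handle. I measured the offset with the wrist camera and corrected for it from then on.
- The cameras differed from each other by 2 to 4 mm in y.

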